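Register a dispensing pallet and lock it with its clevis pin

TASK

Push the loaded pallet along the tooling bed until it is fully against the two stop blocks, so that the hole in its tongue lines up with the holes of the clevis. Then take the longer of the two lock pins and push it crosswise through clevis and tongue until its collar sits against the clevis, and let go. Leave the shorter pin, the flask, the tin and the screwdriver where they are.

Things in the scene. Friction and masses are not known exactly. Their poses are not given: they have to be found in the camera images.
- fixture: fixed tooling bed, an aluminium plate 230 x 150 x 20 mm; origin mid-underside on the table, +x the way the pallet slides (roughly away from the robot), z up. Steel guide rails along x end at x = 35 mm (inner faces y = +-52, outer +-62, tops 32 mm up). Two brown stop blocks (y = +-42, tops 36 mm up), faces at x = 40 mm. The clevis stands at the far end.
- clevis (a point): centre of the clevis holes: bed x = 65, y = 0, 75 mm above the table; axes as the bed's. The clevis is two upright aluminium cheeks 46 mm wide (x), 14 mm thick, at y = 13 to 27 and -27 to -13 mm, tops 95 mm above the table, with 15 mm holes in line along y, slightly chamfered. A pin may enter from either side; the right side (-y) faces the cradles.
- pallet: loose aluminium pallet between the rails (2 mm play each side), plate 100 x 100 x 12 mm, 0.4 to 0.75 kg, a black housing on it up to 23 mm. Origin mid-underside, axes as the bed's. Starts 25 to 50 mm short of the stops; against them its origin is at bed x = -10, z = 20 mm. Slides with 3 to 7 N.
- lip (a point): top middle of the pallet's upright near lip: 10 mm thick (x), 70 mm wide (y), top 45 mm above the pallet's underside (65 mm above the table), its near face 50 mm behind the pallet's origin; to push on or pinch
- tongue (a point): centre of the 15 mm cross hole (along y) in the pallet's tongue, an upright plate 45 mm (x) by 20 mm thick by 75 mm high at its far end; hole at pallet x = 75, z = 55 mm. The tongue runs between the cheeks with 3 mm room each side.
- long_pin: a lock pin lying in a cradle: round steel shank, 12 mm diameter, 80 mm long (last 11 mm tapers to a 5 mm nose); collar 26 mm diameter, 4 mm thick; dark flat-sided grip 50 long, 22 wide (y), 26 mm high (z). Origin on the axis at the collar's shank-side face; +x to the nose; the grip spans x = -54 to -4 mm. 0.13 kg; the only one long enough. Fully home its origin is at bed y = -27 or +27 mm.
- short_pin: a lock pin lying in a cradle: round steel shank, 12 mm diameter, 44 mm long (last 11 mm tapers to a 5 mm nose); collar 26 mm diameter, 4 mm thick; dark flat-sided grip 50 long, 22 wide (y), 26 mm high (z). Origin on the axis at the collar's shank-side face; +x to the nose; the grip spans x = -54 to -4 mm. 0.10 kg, too short; leave it.
- cradle_a: fixed steel cradle, base 120 x 50 x 6 mm, for either pin. Origin under it; the pin lies level along its +x, collar face over the origin, axis 42 mm above the table. 14 mm wide pedestal under the grip (x -47 to -13), notched post under the shank (x 24 to 38, top 44 mm). Fingers fit both sides of the grip; lift straight up.
- cradle_b: fixed steel cradle, base 120 x 50 x 6 mm, for either pin. Origin under it; the pin lies level along its +x, collar face over the origin, axis 42 mm above the table. 14 mm wide pedestal under the grip (x -47 to -13), notched post under the shank (x 24 to 38, top 44 mm). Fingers fit both sides of the grip; lift straight up.
- flask: a standing white bottle, 60 mm across, 130 mm high, left of the bed; origin under it; leave it
- tin: a standing metal can, 72 mm across, 85 mm high, beyond the bed; origin under it; leave it
- driver: a screwdriver about 180 mm long lying on the table near the robot; leave it
Mind the look-alikes: they are no part of the job. Leave any blue, pink or yellow look-alike of the pallet alone.

How it is judged:
On the way, in this order (a step that is already met when the one before it is completed fails the run):
1. the pallet stands against the stop blocks (within 3.5 mm) (x of pallet in the frame of fixture above -0.0135 m and z of pallet in the frame of fixture between 0.016 and 0.024 m), for 0.2 s.
2. the long pin is through clevis and tongue, its collar against the clevis (within 5 mm) (all of step 1 and x of long_pin in the frame of fixture between 0.06 and 0.07 m and z of long_pin in the frame of fixture between 0.07 and 0.08 m and (y of long_pin in the frame of fixture between -0.032 and -0.024 m or y of long_pin in the frame of fixture between 0.024 and 0.032 m) and angle between the x axis of long_pin and the y axis of fixture, either way round below 0.12 rad), for 0.2 s.
At the end, for the whole second after the job is handed in: The pallet lies on the bed within 3.5 mm of the stop blocks; the long pin passes crosswise through both cheeks and the tongue, its axis within 5 mm of the holes' centre line and 0.12 rad of their direction, its collar within 5 mm of the outer face of a cheek; both are at rest (all of step 2 and linear speed of each of long_pin, pallet below 0.02 m/s); the robot touches nothing.
It fails at once if the short pin is moved by more than 25 mm (distance of short_pin from where it was at the start of the episode above 0.025 m).
It fails at once if the flask is moved by more than 25 mm (distance of flask from where it was at the start of the episode above 0.025 m).
It fails at once if the tin is moved by more than 25 mm (distance of tin from where it was at the start of the episode above 0.025 m).
It fails at once if the screwdriver is moved by more than 25 mm (distance of driver from where it was at the start of the episode above 0.025 m).
It also fails if it takes over 54 s, if anything falls off the work surface, if the arm or the gripper's body presses on something with over 40 N, if the wrist force passes 120 N, or if a joint passes its speed limit or range.

ROBOT

A 6-joint arm with a two-finger parallel gripper is mounted at the origin on the work surface. World frame = base frame: x ahead of the robot, y to its left, z up, the work surface at z = 0. Lengths are in m, angles in rad, forces in N, time in s.
With the tool pointing down it reaches from about 0.3 to 0.775 m from the base axis. Payload 14.6 kg.
Tool frame: the origin (TCP) lies on the front face of the gripper's body, between the roots of the fingers; the fingertips stand 97 mm ahead of it and the grasp point (between the pads) lies 78 mm ahead of it; z points along the fingers, y is the direction in which the jaws open and shut (so a half turn about z gives the same grasp; the last joint's range is limited). The gripper opens to 94 mm and grips with 3 to 60 N. Pads are 16 mm wide; open, the fingers measure 119 mm over their backs; the gripper's body (75 mm by 177 mm) begins 78 mm behind the grasp point.
Start: joints at [1.144, 0.3, 1.521, -0, 1.321, -0.067], TCP at [0.194, 0.515, 0.303] pointing down, gripper open.
Joint ranges: [-3.03, 3.03], [-0.79, 2.21], [0.23, 2.52], [-1.04, 4.18], [0, 3.07], [-2.55, 2.55]. Speed limits (rad/s): [2.22, 2.22, 2.57, 3.14, 3.14, 3.14].

INTERFACE

Orientations are given as [roll, pitch, yaw] about the fixed x, y, z axes, in that order (R = Rz(yaw) Ry(pitch) Rx(roll)).
In Python, from station import ctrl gives the robot as it stands. The module is installed in compiled form; this text tells all that it offers.
- The arm moves only by the shell command python3 -m pendant 'ROWS' [FORCE]. ROWS is JSON, a list of rows, each an object of numbers: "rx", "ry", "rz": the turn, a rotation vector about the tool's x, y, z each as a share of 4 degrees, from -1 to 1; "tx", "ty", "tz": the shift along the tool's x, y, z each as a share of 0.04 m, from -1 to 1; "grip": the gripper command: -1 is fully open, 1 is shut, values between are in proportion. A call has 1 to 8 rows; each row shifts and turns the pose as measured when the row begins, along the tool's axes as they then stand; what a row does not reach is not made up. A row lasts 1/12 s, in which the tool goes at most 41.7 mm and 7.16 degrees, less where a joint would pass 70% of its speed; a pose out of reach is approached as far as the arm can. A call with a number of a shift or a turn outside -1 to 1 is refused whole. A call with a gripper value outside its range is refused whole. The fingers move at their own pace and stop on an object; FORCE is the grip in N (left out, the last holds). Time passes only in rows, so rows that do not move let the fingers close. It gives the time, the measured TCP pose, the force and the opening at its end, in the units of the state.
- ctrl.get_obs(): the state, without advancing time (a new reading comes with each control period).
- ctrl.camera(name): name is "scene" or "top" or "wrist"; returns a dict with "pixels" (420x560x3 uint8, blue, green, red), "fx", "fy", "cx", "cy" (pixels), "world_from_camera" (4x4, takes a point from camera to world coordinates). Camera axes: x right, y up, looking along -z (the intrinsics and any distortion apply to the point x, -y, -z); pixel columns grow to the right and rows downward; lengths in m; the calibration is good to about 2 mm. A picture is of the moment at which its call begins. There is no depth.
- ctrl.hand_in(): hands the job in, once; it reports no verdict.
The state is a dict: "time_s": time; "qpos": joint angles; "joint_vel": joint speeds; "tau": joint torques, N m; "ee_pos": TCP position; "eef_rot": TCP orientation; "force": force on the tool from outside, world axes, zero at the start; "moment": the same for the moment, N m; "grip_width": finger opening in m.
Only numpy, scipy, OpenCV 4.12 (cv2) and the standard library are available. Lean on these libraries where they do the work, as an engineer would, in place of code of your own. Each camera call takes 0.05 s, during which the arm holds its last target.

## Working session

There is one attempt and no reset: what is moved stays moved. The work goes in short steps, Python scripts to look and compute and a shell command to move; the robot and the scene stay as the last step left them, time stands still between calls to the robot, and variables do not carry over. Pictures are saved under pics/ and viewed, and the job is handed in when it is done.

```bash
mkdir -p pics
python3 - <<'E'
from station import ctrl
import cv2,numpy as np
o=ctrl.get_obs()
for k in o: print(k,np.round(o[k],4))
for n in ["scene","top","wrist"]:
    c=ctrl.camera(n); cv2.imwrite(f"pics/{n}0.png",c["pixels"])
    print(n,c["fx"],c["fy"],c["cx"],c["cy"],[k for k in c]); print(np.round(c["world_from_camera"],4))
E
```

```text
time_s 0.0
qpos [ 1.1444  0.3004  1.5216  0.      1.3207 -0.0666]
joint_vel [-0.0001 -0.0009  0.0009 -0.0007  0.0021 -0.0012]
tau [-2.30000e-03 -5.31807e+01 -3.52742e+01  7.07000e-02  2.44000e-02
 -1.00000e-04]
ee_pos [0.1936 0.5146 0.3021]
eef_rot [-3.1405e+00 -1.0000e-04  2.7818e+00]
force [-0.0666 -0.2615  0.3943]
moment [ 0.0364 -0.03   -0.0178]
grip_width 0.0938
scene 385.1715195339838 385.1715195339838 279.72382825903065 215.78372172369 ['pixels', 'fx', 'fy', 'cx', 'cy', 'world_from_camera']
[[-0.3963 -0.5164  0.7591  1.293 ]
 [ 0.9179 -0.2051  0.3397  0.4217]
 [-0.0198  0.8314  0.5553  0.5979]
 [ 0.      0.      0.      1.    ]]
top 383.53740295100584 383.53740295100584 280.5615956232338 213.70968607519598 ['pixels', 'fx', 'fy', 'cx', 'cy', 'world_from_camera']
[[-0.0013  0.9877 -0.1564  0.4427]
 [-0.9995  0.0036  0.0309  0.1197]
 [ 0.0311  0.1563  0.9872  0.9068]
 [ 0.      0.      0.      1.    ]]
wrist 316.787949217501 316.787949217501 279.10391525160264 212.50198595682258 ['pixels', 'fx', 'fy', 'cx', 'cy', 'world_from_camera']
[[ 0.352  -0.9105 -0.217   0.1306]
 [ 0.936   0.3427  0.0806  0.539 ]
 [ 0.001  -0.2314  0.9728  0.3855]
 [ 0.      0.      0.      1.    ]]
```

View pics/scene0.png

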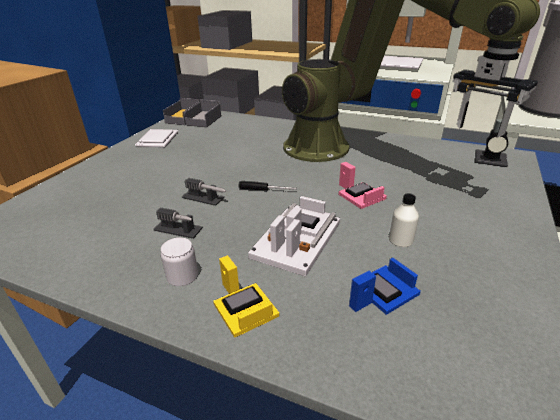

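View pics/top0.png

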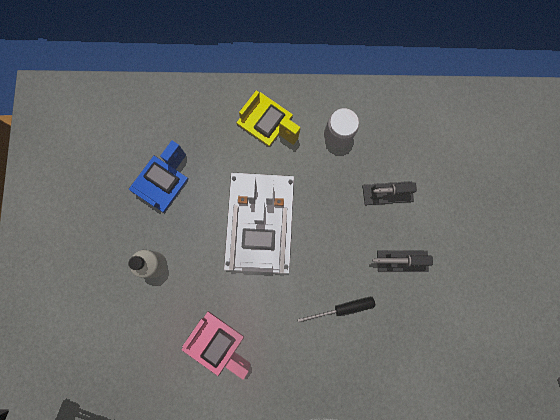

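View pics/wrist0.png

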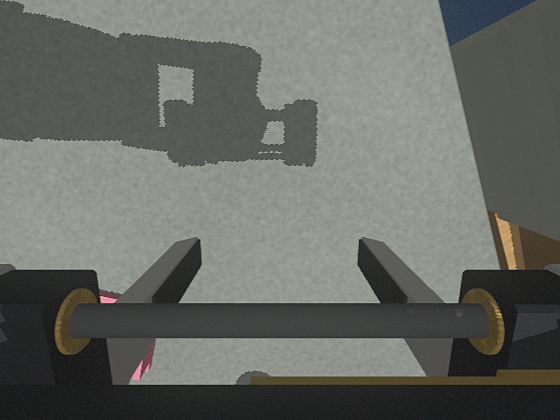

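The top view shows the silver bed around (259,224), with its far end up and the white pallet on it. There are two pins on the right, at about (392,192) and (402,261), with their noses pointing left. The coloured look-alikes, the flask (145,263), the tin (343,124) and the driver (340,309) are all separate. I'll enlarge the bed and the pins next.

Run:
```python
import cv2,numpy as np
a=cv2.imread("pics/top0.png")
c1=cv2.resize(a[165:285,215:305],None,fx=5,fy=5,interpolation=cv2.INTER_CUBIC)
c2=cv2.resize(a[165:285,355:445],None,fx=5,fy=5,interpolation=cv2.INTER_CUBIC)
cv2.imwrite("pics/crop_top.png",np.hstack([c1,c2])[:, :800] if 0 else cv2.resize(np.hstack([c1,c2]),(800,533)))
s=cv2.imread("pics/scene0.png")
cv2.imwrite("pics/crop_sc.png",cv2.resize(s[165:275,145:345],None,fx=4,fy=4,interpolation=cv2.INTER_CUBIC))
```

```text
(no output)
```

View pics/crop_top.png

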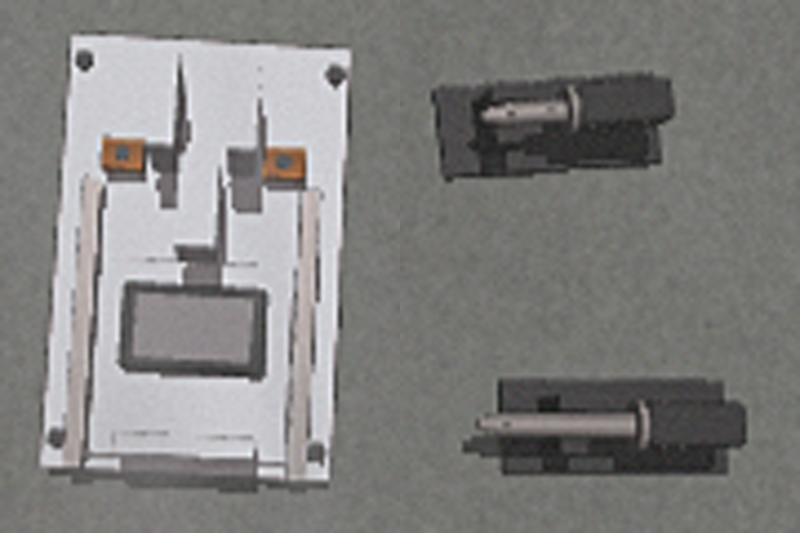

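View pics/crop_sc.png

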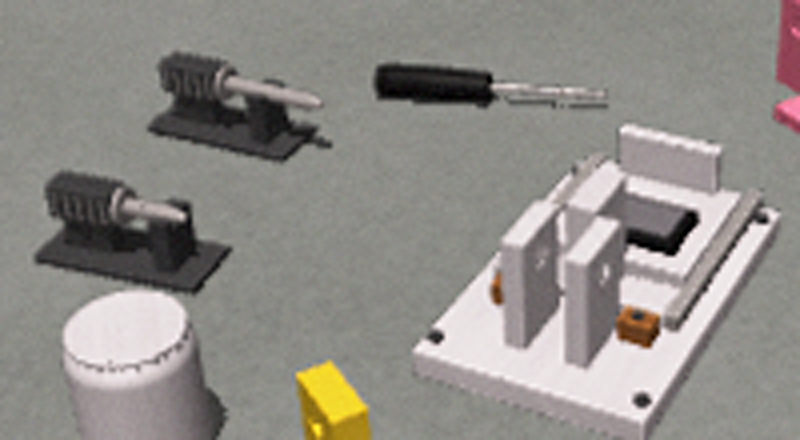

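Two pins could be the one meant. The one at (392,192) has a shank that ends at its post. The one at (402,261) has a shank reaching well past its post, about 80 mm, so that is the long pin. The enlarged crop confirms it. Next I'll measure the bed and the pin.

```bash
cat > h.py <<'E'
import numpy as np,cv2
from station import ctrl
def ray(c,u,v):
    d=np.array([(u-c["cx"])/c["fx"],-(v-c["cy"])/c["fy"],-1.]);T=np.array(c["world_from_camera"])
    return T[:3,3],T[:3,:3]@d
def onz(c,u,v,z):
    p,d=ray(c,u,v); return p+d*(z-p[2])/d[2]
def proj(c,P):
    T=np.array(c["world_from_camera"]);q=T[:3,:3].T@(np.array(P)-T[:3,3])
    return c["cx"]+c["fx"]*q[0]/-q[2], c["cy"]-c["fy"]*q[1]/-q[2]
def two(c1,p1,c2,p2):
    a,d=ray(c1,*p1);b,e=ray(c2,*p2);d/=np.linalg.norm(d);e/=np.linalg.norm(e)
    s=np.linalg.lstsq(np.stack([d,-e],1),b-a,rcond=None)[0]
    x,y=a+s[0]*d,b+s[1]*e
    return (x+y)/2,np.linalg.norm(x-y)
E
python3 - <<'E'
from h import *
c=ctrl.camera("top");im=c["pixels"]
hsv=cv2.cvtColor(im,cv2.COLOR_BGR2HSV)
m=((hsv[...,2]>150)).astype(np.uint8)*255
m[:160]=0;m[290:]=0;m[:,:215]=0;m[:,305:]=0
m=cv2.morphologyEx(m,cv2.MORPH_CLOSE,np.ones((9,9)))
k=max(cv2.findContours(m,0,1)[0],key=cv2.contourArea)
ap=cv2.approxPolyDP(cv2.convexHull(k),4,True)[:,0];print("bed poly",ap.tolist(), cv2.minAreaRect(k))
for p in ap: print(p,np.round(onz(c,*p,0.02),4))
# orange stops
m=((hsv[...,0]<20)&(hsv[...,1]>120)&(hsv[...,2]>70)).astype(np.uint8)
for k in cv2.findContours(m,0,1)[0]:
    if cv2.contourArea(k)>15:
        (x,y),_,_=r=cv2.minAreaRect(k)
        if 210<x<310 and 160<y<290: print("stop",np.round(r[0],1),r[1],np.round(onz(c,x,y,.036),4))
# dark screws
g=cv2.cvtColor(im,6)
for q in [(234,178),(290,182),(286,267),(228,263)]:
    w=g[q[1]-5:q[1]+6,q[0]-5:q[0]+6].astype(float);w=np.clip(150-w,0,None)
    yy,xx=np.mgrid[-5:6,-5:6];u=q[0]+(w*xx).sum()/w.sum();v=q[1]+(w*yy).sum()/w.sum();print("screw",u,v,np.round(onz(c,u,v,.02),4))
E
```

```text
bed poly [[231, 173], [293, 176], [288, 272], [224, 269]] ((258.7569274902344, 222.37538146972656), (64.78898620605469, 97.1834716796875), 3.1798300743103027)
[231 173] [0.6805 0.2095 0.02  ]
[293 176] [0.6742 0.0622 0.02  ]
[288 272] [0.4482 0.0751 0.02  ]
[224 269] [0.4551 0.2211 0.02  ]
stop [278.5 201.5] (5.0, 9.0) [0.6092 0.0972 0.036 ]
stop [242.  199.5] (5.0, 8.0) [0.6135 0.1814 0.036 ]
screw 231.77783783783784 178.1772972972973 [0.6679 0.2074 0.02  ]
screw 292.0063352826511 182.30994152046785 [0.6588 0.0647 0.02  ]
screw 287.7535953978907 266.8259827420901 [0.4599 0.0756 0.02  ]
screw 226.48837209302326 263.07657402155417 [0.4685 0.2157 0.02  ]
```

Run:
```python
from h import *
c=ctrl.camera("top")
for n,u,v,z in [("nose",372.3,260.3,.042),("collar",409.7,260.3,.044),("gripend",432.5,260.5,.05),("lipL",241.5,268,.065),("lipR",272.5,271,.065)]: print(n,np.round(onz(c,u,v,z),4))
s=ctrl.camera("scene")
# clevis hole outer(left, +y) cheek: crop (605,270)->; compare prediction
C=np.array([.5645,.142]);a=-.052;R=np.array([[np.cos(a),-np.sin(a)],[np.sin(a),np.cos(a)]])
for n,p in [("hole+27",(65,27,75)),("hole-27",(65,-27,75)),("stopL",(47,42,36)),("stopR",(47,-42,36))]:
    w=C+R@np.array(p[:2])/1000; P=[*w,p[2]/1000]; print(n,np.round(P,4),"scene",np.round(proj(s,P),1),"top",np.round(proj(c,P),1))
P0=np.array(ctrl.get_obs()["ee_pos"]);print(P0)
q=C+R@np.array([-.150,0]);print("prepush",q,"delta",q-P0[:2])
```

```text
nose [ 0.4739 -0.1144  0.042 ]
collar [ 0.4738 -0.199   0.044 ]
gripend [ 0.4732 -0.2486  0.05  ]
lipL [0.4566 0.1782 0.065 ]
lipR [0.4501 0.111  0.065 ]
hole+27 [0.6308 0.1656 0.075 ] scene [296.2 233.4] top [248.1 188.4]
hole-27 [0.628  0.1117 0.075 ] scene [275.2 227.6] top [272.4 189.8]
stopL [0.6136 0.1815 0.036 ] scene [305.1 244.2] top [241.9 199.4]
stopR [0.6093 0.0976 0.036 ] scene [273.5 235.3] top [278.3 201.5]
[0.19362515 0.51473839 0.30245088]
prepush [0.41470275 0.14979649] delta [ 0.2210776  -0.36494191]
```

```bash
python3 -m pendant '[{"rz":1,"tx":-0.8,"grip":1},{"rz":1,"tx":-0.8,"grip":1},{"rz":1,"tx":-0.8,"grip":1},{"rz":1,"tx":-0.8,"grip":1},{"rz":1,"tx":-0.8,"grip":1},{"rz":1,"tx":-0.8,"grip":1},{"rz":1,"tx":-0.8,"grip":1},{"rz":1,"tx":-0.8,"grip":1}]' 30
python3 -m pendant '[{"rz":1,"tx":-0.5,"grip":1},{"rz":1,"tx":-0.5,"grip":1},{"rz":1,"grip":1},{"rz":1,"grip":1},{"rz":1,"grip":1},{"rz":1,"grip":1},{"rz":1,"grip":1},{"rz":1,"grip":1}]'
cat > go.py <<'E'
import sys
from h import *
from scipy.spatial.transform import Rotation as Ro
C=np.array([.5645,.142]);a=-.052;Rb=np.array([[np.cos(a),-np.sin(a)],[np.sin(a),np.cos(a)]])
o=ctrl.get_obs();R=Ro.from_euler("xyz",o["eef_rot"]).as_matrix();p=np.array(o["ee_pos"])
print("t",np.round(o["time_s"],2),"pos",np.round(p,4),"rpy",np.round(o["eef_rot"],4),"F",np.round(o["force"],1),"w",np.round(o["grip_width"],4))
print("bed xy",np.round(Rb.T@(p[:2]-C)*1000,1))
if len(sys.argv)>4:
    t=np.array([float(v) for v in sys.argv[1:5]])
    if len(sys.argv)>5: t[:2]=C+Rb@t[:2]   # bed coords
    d=R.T@(t[:3]-p); print("shift tool /0.04:",np.round(d/.04,3))
    Rt=Ro.from_euler("xyz",[np.pi,0,t[3]]).as_matrix()
    print("turn /4deg:",np.round(np.degrees(Ro.from_matrix(R.T@Rt).as_rotvec())/4,3))
E
python3 go.py -.150 0 .139 1.519 bed
```

```text
t 0.3 pos [0.1936 0.5147 0.3025] rpy [-3.1412 -0.      2.7818] F [-0.2 -0.2  0. ] w 0.0941
bed xy [-389.7  353. ]
shift tool /0.04: [-8.386 -6.592  4.088]
turn /4deg: [-5.0000e-03  3.0000e-03  1.8088e+01]$[0]: bad value
$[0]: bad value
```

```bash
python3 -m pendant '[{"rx":0,"ry":0,"rz":1,"tx":-0.8,"ty":0,"tz":0,"grip":1},{"rx":0,"ry":0,"rz":1,"tx":-0.8,"ty":0,"tz":0,"grip":1},{"rx":0,"ry":0,"rz":1,"tx":-0.8,"ty":0,"tz":0,"grip":1},{"rx":0,"ry":0,"rz":1,"tx":-0.8,"ty":0,"tz":0,"grip":1}]' 30;python3 go.py -.150 0 .139 1.519 bed
```

```text
time_s: 0.63
ee_pos: [0.307, 0.4582, 0.3021]
eef_rot: [-3.141, -0.001, 2.502]
force: [-0.2, 0.2, -0.4]
grip_width: 0.0709
t 0.63 pos [0.307  0.4582 0.3021] rpy [-3.1408e+00 -8.0000e-04  2.5023e+00] F [-0.2  0.2 -0.4] w 0.0709
bed xy [-273.6  302.4]
shift tool /0.04: [-6.763 -4.577  4.076]
turn /4deg: [-1.6000e-02 -5.0000e-03  1.4084e+01]
```

```bash
python3 -m pendant '[{"rx":0,"ry":0,"rz":1,"tx":-0.8,"ty":-0.3,"tz":0,"grip":1},{"rx":0,"ry":0,"rz":1,"tx":-0.8,"ty":-0.3,"tz":0,"grip":1},{"rx":0,"ry":0,"rz":1,"tx":-0.8,"ty":-0.3,"tz":0,"grip":1},{"rx":0,"ry":0,"rz":1,"tx":-0.8,"ty":-0.2,"tz":0,"grip":1},{"rx":0,"ry":0,"rz":1,"tx":-0.8,"ty":0,"tz":0,"grip":1},{"rx":0,"ry":0,"rz":1,"tx":-0.8,"ty":0,"tz":0,"grip":1},{"rx":0,"ry":0,"rz":1,"tx":-0.8,"ty":0,"tz":0,"grip":1}]' >/dev/null
python3 -m pendant '[{"rx":0,"ry":0,"rz":1,"tx":-0.3,"ty":0,"tz":0,"grip":1},{"rx":0,"ry":0,"rz":1,"tx":-0.3,"ty":0,"tz":0,"grip":1},{"rx":0,"ry":0,"rz":1,"tx":0,"ty":0,"tz":0,"grip":1},{"rx":0,"ry":0,"rz":1,"tx":0,"ty":0,"tz":0,"grip":1},{"rx":0,"ry":0,"rz":1,"tx":0,"ty":0,"tz":0,"grip":1},{"rx":0,"ry":0,"rz":1,"tx":0,"ty":0,"tz":0,"grip":1},{"rx":0,"ry":0,"rz":1,"tx":0,"ty":0,"tz":0,"grip":1}]'
python3 go.py -.150 0 .139 1.519 bed
```

```text
time_s: 1.8
ee_pos: [0.44, 0.2186, 0.3011]
eef_rot: [-3.141, 0.001, 1.466]
force: [-0.2, -0.1, 0.4]
grip_width: 0.0006
t 1.8 pos [0.44   0.2186 0.3011] rpy [-3.1408e+00  1.5000e-03  1.4657e+00] F [-0.2 -0.1  0.4] w 0.0006
bed xy [-128.3   70. ]
shift tool /0.04: [-1.771 -0.445  4.057]
turn /4deg: [-0.012  0.021 -0.763]
```

```bash
python3 -m pendant '[{"rx":0,"ry":0,"rz":-0.76,"tx":-0.9,"ty":-0.25,"tz":0,"grip":1},{"rx":0,"ry":0,"rz":0,"tx":-0.9,"ty":-0.25,"tz":0,"grip":1},{"rx":0,"ry":0,"rz":0,"tx":0,"ty":0,"tz":0.8,"grip":1},{"rx":0,"ry":0,"rz":0,"tx":0,"ty":0,"tz":0.8,"grip":1},{"rx":0,"ry":0,"rz":0,"tx":0,"ty":0,"tz":0.8,"grip":1},{"rx":0,"ry":0,"rz":0,"tx":0,"ty":0,"tz":0.8,"grip":1}]'
python3 go.py -.150 0 .139 1.519 bed
```

```text
time_s: 2.3
ee_pos: [0.4153, 0.146, 0.1756]
eef_rot: [3.128, -0.003, 1.511]
force: [-0.1, 0.4, 0.2]
grip_width: 0.0005
t 2.3 pos [0.4153 0.146  0.1756] rpy [ 3.128  -0.0032  1.5113] F [-0.1  0.4  0.2] w 0.0005
bed xy [-149.2   -3.8]
shift tool /0.04: [ 0.091 -0.034  0.916]
turn /4deg: [ 0.195 -0.045 -0.111]
```

```bash
python3 -m pendant '[{"rx":0.19,"ry":0,"rz":-0.1,"tx":0.09,"ty":-0.03,"tz":0.5,"grip":1},{"rx":0,"ry":0,"rz":0,"tx":0,"ty":0,"tz":0.4,"grip":1},{"rx":0,"ry":0,"rz":0,"tx":0,"ty":0,"tz":0,"grip":1}]'
python3 go.py -.150 0 .139 1.519 bed
python3 - <<'E'
from h import *
a=ctrl.camera("top")["pixels"][150:300,190:390];b=ctrl.camera("scene")["pixels"][150:300,190:390]
cv2.imwrite("pics/push0.png",np.hstack([cv2.resize(x,(400,300)) for x in (a,b)]))
E
```

```text
time_s: 2.55
ee_pos: [0.4121, 0.1488, 0.1329]
eef_rot: [-3.134, -0.001, 1.518]
force: [-0.2, -0.5, -0.3]
grip_width: 0.0005
t 2.55 pos [0.4121 0.1488 0.1329] rpy [-3.1340e+00 -6.0000e-04  1.5177e+00] F [-0.2 -0.5 -0.3] w 0.0005
bed xy [-152.6   -1.1]
shift tool /0.04: [ 0.028  0.063 -0.154]
turn /4deg: [-0.109 -0.009 -0.018]
```

View pics/push0.png

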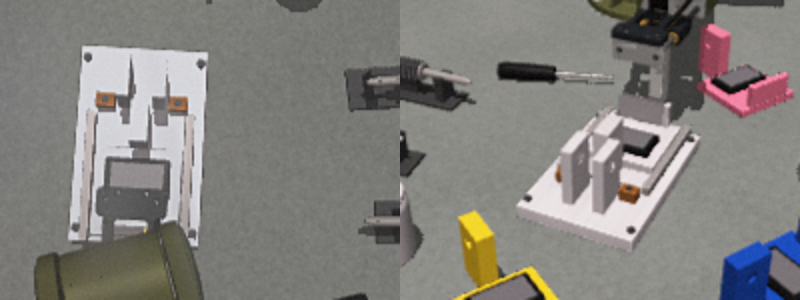

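The fingers are behind the lip in the scene view, just short of contact, and the top view shows the pallet still short of the stops. Now I'll push.

```bash
python3 -m pendant '[{"rx":-0.1,"ry":0,"rz":0,"tx":0,"ty":0.2,"tz":-0.15,"grip":1},{"rx":0,"ry":0,"rz":0,"tx":0,"ty":0.2,"tz":0,"grip":1},{"rx":0,"ry":0,"rz":0,"tx":0,"ty":0.2,"tz":0,"grip":1},{"rx":0,"ry":0,"rz":0,"tx":0,"ty":0.2,"tz":0,"grip":1}]'
python3 go.py
python3 -m pendant '[{"rx":0,"ry":0,"rz":0,"tx":0,"ty":0.2,"tz":0,"grip":1},{"rx":0,"ry":0,"rz":0,"tx":0,"ty":0.2,"tz":0,"grip":1}]'
python3 go.py
```

```text
time_s: 2.98
ee_pos: [0.449, 0.1478, 0.1471]
eef_rot: [3.131, -0.004, 1.518]
force: [-1.0, -0.2, -1.8]
grip_width: 0.0003
t 2.98 pos [0.449  0.1478 0.1471] rpy [ 3.1313 -0.0038  1.5183] F [-1.  -0.2 -1.8] w 0.0003
bed xy [-115.7   -0.2]
time_s: 3.15
ee_pos: [0.467, 0.1468, 0.148]
eef_rot: [3.131, -0.004, 1.518]
force: [-1.8, 0.2, -1.2]
grip_width: 0.0003
t 3.15 pos [0.467  0.1468 0.148 ] rpy [ 3.1309 -0.0041  1.518 ] F [-1.8  0.2 -1.2] w 0.0003
bed xy [-97.6  -0.3]
```

```bash
python3 -m pendant '[{"rx":0.1,"ry":0,"rz":0,"tx":0,"ty":0.15,"tz":0.15,"grip":1},{"rx":0,"ry":0,"rz":0,"tx":0,"ty":0.15,"tz":0,"grip":1}]'
python3 go.py
python3 -m pendant '[{"rx":0,"ry":0,"rz":0,"tx":0,"ty":0.15,"tz":0,"grip":1}]'
python3 -m pendant '[{"rx":0,"ry":0,"rz":0,"tx":0,"ty":0.1,"tz":0,"grip":1}]'
python3 go.py
```

```text
time_s: 3.32
ee_pos: [0.4806, 0.146, 0.1417]
eef_rot: [3.139, -0.004, 1.518]
force: [-1.5, 0.8, -2.1]
grip_width: 0.0004
t 3.32 pos [0.4806 0.146  0.1417] rpy [ 3.1392 -0.0041  1.5177] F [-1.5  0.8 -2.1] w 0.0004
bed xy [-84.   -0.3]
time_s: 3.4
ee_pos: [0.4872, 0.1456, 0.1414]
eef_rot: [3.14, -0.004, 1.518]
force: [-5.4, -0.2, 4.3]
grip_width: 0.0004
time_s: 3.48
ee_pos: [0.4918, 0.1453, 0.1411]
eef_rot: [3.141, -0.004, 1.517]
force: [-4.3, 0.2, 3.4]
grip_width: 0.0006
t 3.48 pos [0.4918 0.1453 0.1411] rpy [ 3.1409 -0.0038  1.5175] F [-4.3  0.2  3.4] w 0.0006
bed xy [-72.8  -0.4]
```

```bash
python3 -m pendant '[{"rx":0,"ry":0,"rz":0,"tx":0,"ty":0.1,"tz":0,"grip":1},{"rx":0,"ry":0,"rz":0,"tx":0,"ty":0.1,"tz":0,"grip":1}]'
python3 -m pendant '[{"rx":0,"ry":0,"rz":0,"tx":0,"ty":0.15,"tz":0,"grip":1},{"rx":0,"ry":0,"rz":0,"tx":0,"ty":0.15,"tz":0,"grip":1}]'
python3 go.py
python3 - <<'E'
from h import *
a=ctrl.camera("top")["pixels"][150:300,190:390];b=ctrl.camera("scene")["pixels"][150:300,190:390]
cv2.imwrite("pics/push1.png",np.hstack([cv2.resize(x,(400,300)) for x in (a,b)]))
E
```

```text
time_s: 3.65
ee_pos: [0.4941, 0.1456, 0.1404]
eef_rot: [-3.119, -0.002, 1.518]
force: [-44.6, 0.6, 25.3]
grip_width: 0.0003
time_s: 3.82
ee_pos: [0.4968, 0.1458, 0.1405]
eef_rot: [-3.087, 0.002, 1.519]
force: [-60.3, 0.1, 51.6]
grip_width: 0.0004
t 3.82 pos [0.4968 0.1458 0.1405] rpy [-3.0866e+00  2.4000e-03  1.5189e+00] F [-60.3   0.1  51.6] w 0.0004
bed xy [-67.8   0.3]
```

View pics/push1.png

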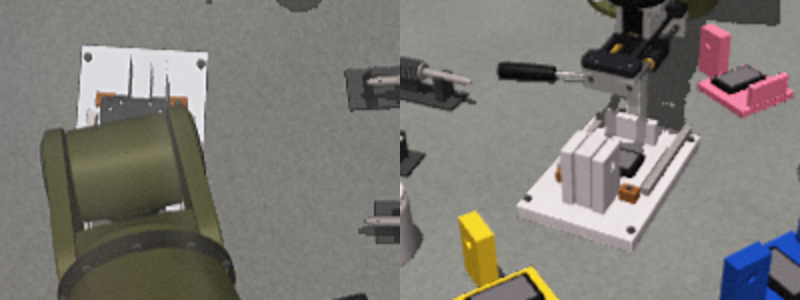

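The push has pressed the pallet firmly against the stops: 60 N at the stop, and the tongue is now between the cheeks. I'll back off and move to the long pin.

```bash
python3 -m pendant '[{"rx":0,"ry":0,"rz":0,"tx":0,"ty":-0.3,"tz":0,"grip":1},{"rx":-0.7,"ry":0,"rz":0,"tx":0,"ty":-0.6,"tz":-0.2,"grip":1},{"rx":0,"ry":0,"rz":0,"tx":0,"ty":-0.3,"tz":-0.8,"grip":-1},{"rx":0,"ry":0,"rz":0,"tx":0,"ty":0,"tz":-1,"grip":-1},{"rx":0,"ry":0,"rz":0,"tx":0,"ty":0,"tz":-1,"grip":-1}]'
python3 go.py .4735 -.224 .26 1.566
```

```text
time_s: 4.33
ee_pos: [0.4457, 0.1483, 0.2595]
eef_rot: [-3.123, 0.007, 1.52]
force: [0.5, 0.5, -0.3]
grip_width: 0.0173
t 4.33 pos [0.4457 0.1483 0.2595] rpy [-3.1228  0.0069  1.5199] F [ 0.5  0.5 -0.3] w 0.0173
bed xy [-1.189e+02  1.000e-01]
shift tool /0.04: [-9.26   1.168  0.03 ]
turn /4deg: [-0.271  0.093 -0.661]
```

```bash
python3 -m pendant '[{"rx":-0.27,"ry":0.09,"rz":-0.66,"tx":-0.9,"ty":0.15,"tz":0,"grip":-1},{"rx":0,"ry":0,"rz":0,"tx":-0.9,"ty":0.1,"tz":0,"grip":-1},{"rx":0,"ry":0,"rz":0,"tx":-0.9,"ty":0.1,"tz":0,"grip":-1},{"rx":0,"ry":0,"rz":0,"tx":-0.9,"ty":0.1,"tz":0,"grip":-1},{"rx":0,"ry":0,"rz":0,"tx":-0.9,"ty":0.1,"tz":0,"grip":-1},{"rx":0,"ry":0,"rz":0,"tx":-0.9,"ty":0.1,"tz":0,"grip":-1},{"rx":0,"ry":0,"rz":0,"tx":-0.9,"ty":0.1,"tz":0,"grip":-1}]'
python3 go.py .4735 -.224 .26 1.566
```

```text
time_s: 4.92
ee_pos: [0.4785, -0.109, 0.2725]
eef_rot: [3.114, -0.0, 1.58]
force: [0.8, 0.3, 0.1]
grip_width: 0.0637
t 4.92 pos [ 0.4785 -0.109   0.2725] rpy [ 3.1145e+00 -1.0000e-04  1.5796e+00] F [0.8 0.3 0.1] w 0.0637
bed xy [ -72.8 -255.1]
shift tool /0.04: [-2.874 -0.159  0.309]
turn /4deg: [ 0.388 -0.004  0.195]
```

```bash
python3 -m pendant '[{"rx":0.38,"ry":0,"rz":0.2,"tx":-0.9,"ty":-0.1,"tz":0.2,"grip":-1},{"rx":0,"ry":0,"rz":0,"tx":-0.9,"ty":0,"tz":0.2,"grip":-1},{"rx":0,"ry":0,"rz":0,"tx":-0.8,"ty":0,"tz":0,"grip":-1},{"rx":0,"ry":0,"rz":0,"tx":0,"ty":0,"tz":0,"grip":-1},{"rx":0,"ry":0,"rz":0,"tx":0,"ty":0,"tz":0,"grip":-1}]'
python3 go.py .4735 -.224 .26 1.566
python3 - <<'E'
from h import *
w=ctrl.camera("wrist");cv2.imwrite("pics/w1.png",w["pixels"])
s=ctrl.camera("scene");cv2.imwrite("pics/s1.png",cv2.resize(s["pixels"][165:275,145:345],None,fx=4,fy=4,interpolation=cv2.INTER_CUBIC))
for z,y in [(.042,-.115),(.042,-.195),(.055,-.249)]: print(np.round(proj(w,[.4735,y,z]),1))
E
```

```text
time_s: 5.33
ee_pos: [0.4749, -0.2262, 0.2565]
eef_rot: [3.137, 0.003, 1.558]
force: [0.1, 1.7, 0.5]
grip_width: 0.0936
t 5.33 pos [ 0.4749 -0.2262  0.2565] rpy [3.1368 0.0034 1.5585] F [0.1 1.7 0.5] w 0.0936
bed xy [ -70.4 -372.4]
shift tool /0.04: [ 0.054 -0.034 -0.087]
turn /4deg: [ 0.069  0.049 -0.108]
[275.2  86. ]
[276.5 176.6]
[277.3 235.7]
```

View pics/w1.png

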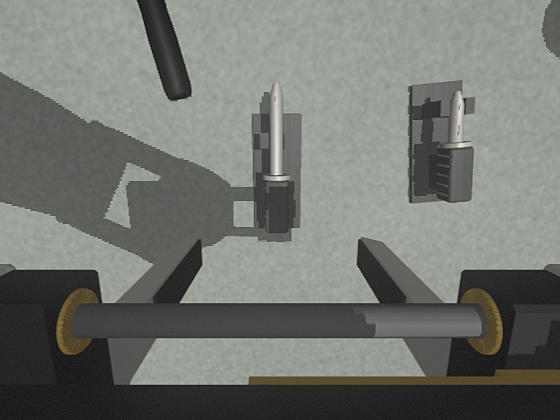

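View pics/s1.png

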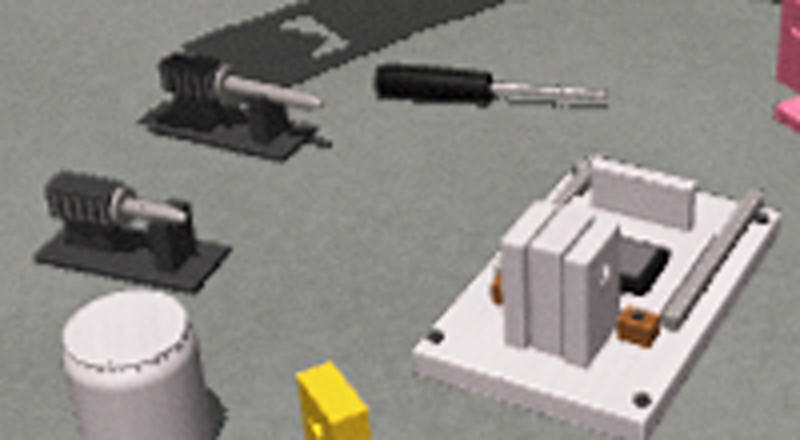

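The wrist view shows the long pin with its nose at (277,84), collar at (277,178) and grip end at (277,235), all within 2 px of prediction. The short pin is at the right (457,95 to 200). The scene view shows the tongue between the cheeks. I'll descend onto the long pin.

```bash
python3 -m pendant '[{"rx":0.07,"ry":0.05,"rz":-0.1,"tx":0.05,"ty":-0.02,"tz":0.6,"grip":-1},{"rx":0,"ry":0,"rz":0,"tx":0,"ty":0,"tz":0.7,"grip":-1},{"rx":0,"ry":0,"rz":0,"tx":0,"ty":0,"tz":0.7,"grip":-1},{"rx":0,"ry":0,"rz":0,"tx":0,"ty":0,"tz":0.5,"grip":-1},{"rx":0,"ry":0,"rz":0,"tx":0,"ty":0,"tz":0.1,"grip":-1}]'
python3 go.py .474 -.224 .120 1.566
```

```text
time_s: 5.85
ee_pos: [0.4773, -0.218, 0.1531]
eef_rot: [3.133, 0.004, 1.575]
force: [-0.0, 0.5, -0.3]
grip_width: 0.0941
t 5.85 pos [ 0.4773 -0.218   0.1531] rpy [3.1331 0.0043 1.5748] F [-0.   0.5 -0.3] w 0.0941
bed xy [ -68.3 -364. ]
shift tool /0.04: [-0.146 -0.091  0.828]
turn /4deg: [0.122 0.06  0.126]
```

```bash
python3 -m pendant '[{"rx":0.12,"ry":0.06,"rz":0.12,"tx":-0.15,"ty":-0.09,"tz":0.3,"grip":-1},{"rx":0,"ry":0,"rz":0,"tx":0,"ty":0,"tz":0.3,"grip":-1},{"rx":0,"ry":0,"rz":0,"tx":0,"ty":0,"tz":0.1,"grip":-1},{"rx":0,"ry":0,"rz":0,"tx":0,"ty":0,"tz":0,"grip":-1}]'
python3 go.py .474 -.224 .120 1.566
python3 - <<'E'
from h import *
w=ctrl.camera("wrist");cv2.imwrite("pics/w2.png",w["pixels"])
E
```

```text
time_s: 6.18
ee_pos: [0.4748, -0.2227, 0.1245]
eef_rot: [3.141, 0.0, 1.569]
force: [0.1, 0.2, -0.3]
grip_width: 0.0942
t 6.18 pos [ 0.4748 -0.2227  0.1245] rpy [3.1407e+00 5.0000e-04 1.5691e+00] F [ 0.1  0.2 -0.3] w 0.0942
bed xy [ -70.6 -368.9]
shift tool /0.04: [-0.033 -0.02   0.114]
turn /4deg: [0.013 0.007 0.044]
```

View pics/w2.png

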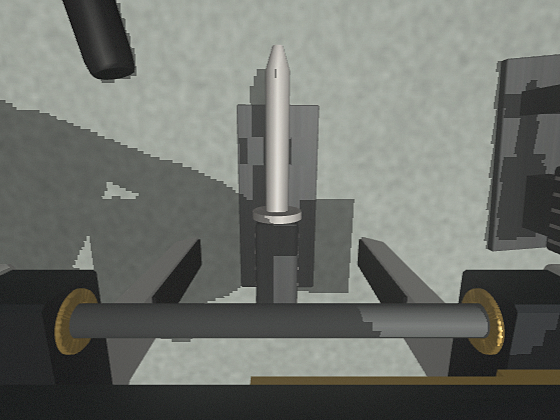

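The pin is centred between the fingers at column 277. Now I'll grip it.

```bash
python3 -m pendant '[{"rx":0,"ry":0,"rz":0,"tx":-0.03,"ty":-0.02,"tz":0.11,"grip":-1},{"rx":0,"ry":0,"rz":0,"tx":0,"ty":0,"tz":0,"grip":1},{"rx":0,"ry":0,"rz":0,"tx":0,"ty":0,"tz":0,"grip":1},{"rx":0,"ry":0,"rz":0,"tx":0,"ty":0,"tz":0,"grip":1},{"rx":0,"ry":0,"rz":0,"tx":0,"ty":0,"tz":0,"grip":1},{"rx":0,"ry":0,"rz":0,"tx":0,"ty":0,"tz":0,"grip":1},{"rx":0,"ry":0,"rz":0,"tx":0,"ty":0,"tz":0,"grip":1},{"rx":0,"ry":0,"rz":0,"tx":0,"ty":0,"tz":0,"grip":1}]' 45
python3 -m pendant '[{"rx":0,"ry":0,"rz":0,"tx":0,"ty":0,"tz":0,"grip":1},{"rx":0,"ry":0,"rz":0,"tx":0,"ty":0,"tz":0,"grip":1},{"rx":0,"ry":0,"rz":0,"tx":0,"ty":0,"tz":0,"grip":1},{"rx":0,"ry":0,"rz":0,"tx":0,"ty":0,"tz":0,"grip":1}]'
python3 go.py
```

```text
time_s: 6.9
ee_pos: [0.4752, -0.2247, 0.1232]
eef_rot: [3.136, 0.003, 1.569]
force: [0.1, -0.6, -0.0]
grip_width: 0.0504
time_s: 7.23
ee_pos: [0.4751, -0.2247, 0.1232]
eef_rot: [3.136, 0.003, 1.569]
force: [-0.4, -0.6, -0.7]
grip_width: 0.0242
t 7.23 pos [ 0.4751 -0.2247  0.1232] rpy [3.1357 0.0032 1.5688] F [-0.4 -0.6 -0.7] w 0.0242
bed xy [ -70.2 -370.9]
```

```bash
python3 -m pendant '[{"rx":0,"ry":0,"rz":0,"tx":0,"ty":0,"tz":0,"grip":1},{"rx":0,"ry":0,"rz":0,"tx":0,"ty":0,"tz":0,"grip":1},{"rx":0,"ry":0,"rz":0,"tx":0,"ty":0,"tz":-0.2,"grip":1},{"rx":0,"ry":0,"rz":0,"tx":0,"ty":0,"tz":-0.4,"grip":1},{"rx":0,"ry":0,"rz":0,"tx":0,"ty":0,"tz":-0.6,"grip":1},{"rx":0,"ry":0,"rz":0,"tx":0,"ty":0,"tz":-0.6,"grip":1},{"rx":0,"ry":0,"rz":0,"tx":0,"ty":0,"tz":0,"grip":1}]'
python3 go.py .065 -.175 .2 1.519 bed
python3 - <<'E'
from h import *
w=ctrl.camera("wrist");cv2.imwrite("pics/w3.png",w["pixels"])
E
```

```text
time_s: 7.82
ee_pos: [0.474, -0.2241, 0.1983]
eef_rot: [3.139, 0.001, 1.569]
force: [0.6, -0.6, -0.8]
grip_width: 0.0215
t 7.82 pos [ 0.474  -0.2241  0.1983] rpy [3.1395e+00 1.1000e-03 1.5689e+00] F [ 0.6 -0.6 -0.8] w 0.0215
bed xy [ -71.3 -370.3]
shift tool /0.04: [ 4.705  3.649 -0.04 ]
turn /4deg: [0.031 0.015 0.715]
```

View pics/w3.png

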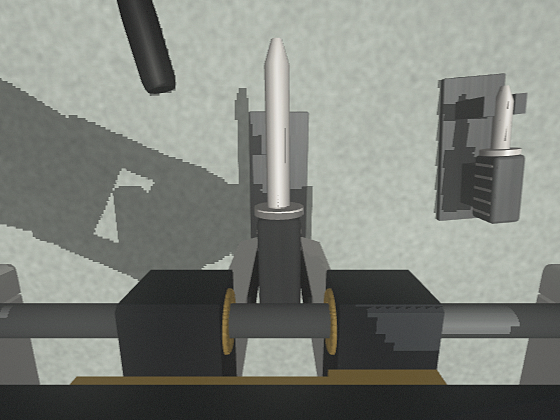

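The wrist view shows the pin held straight, nose at (277,40), clear of the cradle. I'll carry it to the pre-insert pose.

```bash
python3 -m pendant '[{"rx":0,"ry":0,"rz":0.35,"tx":0.6,"ty":0.5,"tz":0,"grip":1},{"rx":0,"ry":0,"rz":0.36,"tx":0.6,"ty":0.5,"tz":0,"grip":1},{"rx":0,"ry":0,"rz":0,"tx":0.6,"ty":0.5,"tz":0,"grip":1},{"rx":0,"ry":0,"rz":0,"tx":0.6,"ty":0.5,"tz":0,"grip":1},{"rx":0,"ry":0,"rz":0,"tx":0.6,"ty":0.5,"tz":0,"grip":1},{"rx":0,"ry":0,"rz":0,"tx":0.6,"ty":0.5,"tz":0,"grip":1},{"rx":0,"ry":0,"rz":0,"tx":0.3,"ty":0.3,"tz":0,"grip":1},{"rx":0,"ry":0,"rz":0,"tx":0,"ty":0,"tz":0,"grip":1}]'
python3 go.py .065 -.175 .156 1.519 bed
```

```text
time_s: 8.53
ee_pos: [0.6146, -0.0666, 0.1874]
eef_rot: [-3.132, -0.001, 1.513]
force: [1.1, 0.1, -1.2]
grip_width: 0.0214
t 8.53 pos [ 0.6146 -0.0666  0.1874] rpy [-3.1325e+00 -1.2000e-03  1.5126e+00] F [ 1.1  0.1 -1.2] w 0.0214
bed xy [  60.9 -205.7]
shift tool /0.04: [0.768 0.104 0.784]
turn /4deg: [-0.13  -0.018 -0.091]
```

```bash
python3 -m pendant '[{"rx":-0.13,"ry":0,"rz":-0.09,"tx":0.4,"ty":0.1,"tz":0.3,"grip":1},{"rx":0,"ry":0,"rz":0,"tx":0.3,"ty":0,"tz":0.3,"grip":1},{"rx":0,"ry":0,"rz":0,"tx":0,"ty":0,"tz":0.1,"grip":1},{"rx":0,"ry":0,"rz":0,"tx":0,"ty":0,"tz":0,"grip":1}]'
python3 go.py .065 -.175 .156 1.519 bed
python3 - <<'E'
from h import *
w=ctrl.camera("wrist");cv2.imwrite("pics/w4.png",w["pixels"]);np.save("w4.npy",w["world_from_camera"])
s=ctrl.camera("scene")["pixels"];t=ctrl.camera("top")["pixels"]
cv2.imwrite("pics/s4.png",cv2.resize(np.hstack([s[170:280,200:330],t[145:255,210:340]]),None,fx=3,fy=3,interpolation=cv2.INTER_CUBIC))
E
```

```text
time_s: 8.87
ee_pos: [0.6182, -0.0381, 0.1536]
eef_rot: [-3.136, -0.001, 1.52]
force: [0.3, -0.2, -1.1]
grip_width: 0.0222
t 8.87 pos [ 0.6182 -0.0381  0.1536] rpy [-3.1355e+00 -1.2000e-03  1.5199e+00] F [ 0.3 -0.2 -1.1] w 0.0222
bed xy [  63. -177.]
shift tool /0.04: [ 0.051  0.05  -0.06 ]
turn /4deg: [-0.087 -0.017  0.013]
```

View pics/w4.png

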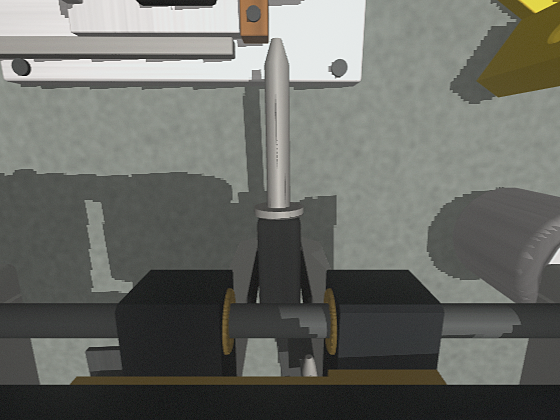

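View pics/s4.png

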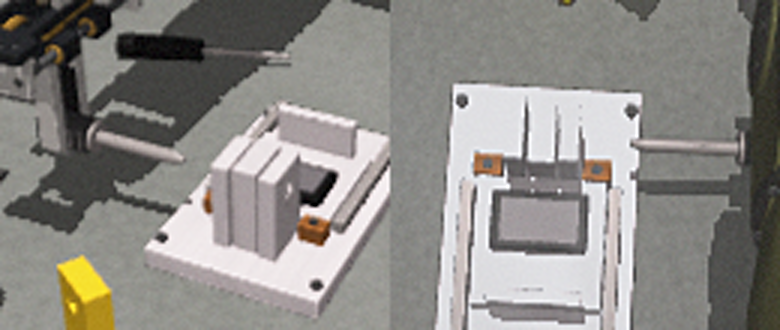

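```bash
python3 -m pendant '[{"rx":-0.09,"ry":0,"rz":0,"tx":0.35,"ty":0.05,"tz":-0.06,"grip":1},{"rx":0,"ry":0,"rz":0,"tx":0.35,"ty":0,"tz":0,"grip":1},{"rx":0,"ry":0,"rz":0,"tx":0.1,"ty":0,"tz":0,"grip":1},{"rx":0,"ry":0,"rz":0,"tx":0,"ty":0,"tz":0,"grip":1}]'
python3 go.py .065 -.150 .156 1.519 bed
python3 - <<'E'
from h import *
import pickle
d={n:ctrl.camera(n) for n in ("wrist","scene","top")};pickle.dump(d,open("d5.pkl","wb"))
cv2.imwrite("pics/w5.png",d["wrist"]["pixels"])
s=d["scene"]["pixels"];t=d["top"]["pixels"]
cv2.imwrite("pics/s5.png",cv2.resize(np.hstack([s[180:280,220:320],t[155:255,230:330]]),None,fx=4,fy=4,interpolation=cv2.INTER_CUBIC))
E
```

```text
time_s: 9.35
ee_pos: [0.6232, -0.0057, 0.1605]
eef_rot: [3.135, -0.001, 1.516]
force: [-0.1, -0.6, -1.6]
grip_width: 0.0219
t 9.35 pos [ 0.6232 -0.0057  0.1605] rpy [ 3.1348e+00 -1.0000e-03  1.5160e+00] F [-0.1 -0.6 -1.6] w 0.0219
bed xy [  66.3 -144.5]
shift tool /0.04: [-0.138 -0.033  0.111]
turn /4deg: [ 0.097 -0.014 -0.043]
```

View pics/w5.png

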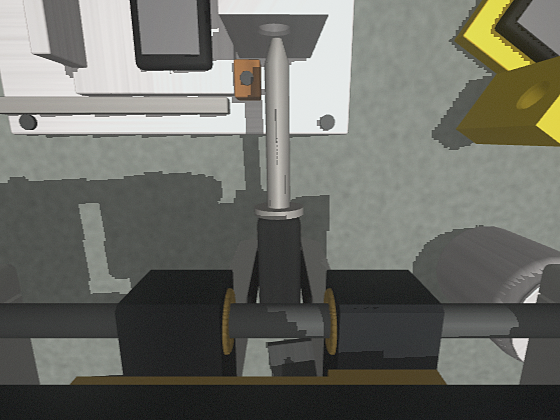

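View pics/s5.png

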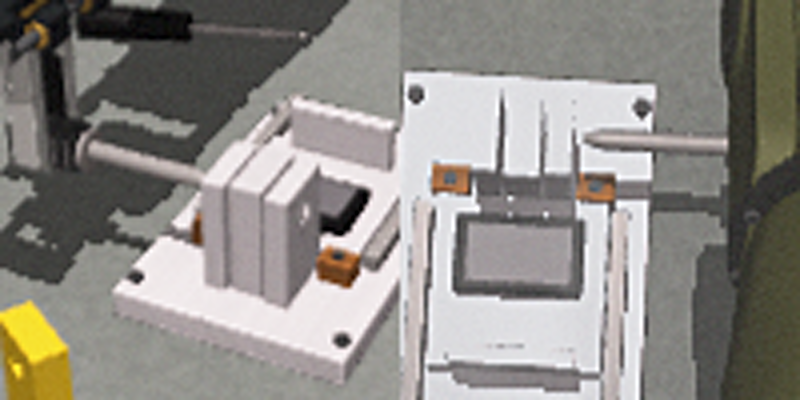

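The wrist view shows the clevis hole at about (275,27) with the nose at (277,38), so the lateral offset is under 1 mm. I'll check the height by predicting pixels.

Run:
```python
from h import *
import pickle
d=pickle.load(open("d5.pkl","rb"));w=d["wrist"]
C=np.array([.5645,.142]);a=-.052;R=np.array([[np.cos(a),-np.sin(a)],[np.sin(a),np.cos(a)]])
for n,p in [("hole",(65,-27,75)),("holetop",(65,-27,82.5)),("holebot",(65,-27,67.5)),("cheek TL",(42,-27,95)),("cheek TR",(88,-27,95)),("BL",(42,-27,20)),("BR",(88,-27,20)),("nose if z79",(66.3,-34.5,79.3)),("nose if z75",(66.3,-34.5,75)),("collar79",(66.3,-114.5,79.3))]:
    P=[*(C+R@np.array(p[:2])/1000),p[2]/1000];print(n,np.round(proj(w,P),1),"scene",np.round(proj(d["scene"],P),1))
cv2.imwrite("pics/w5c.png",cv2.resize(w["pixels"][0:75,210:340],None,fx=6,fy=6,interpolation=cv2.INTER_CUBIC))
```

```text
hole [275.2  31.7] scene [275.2 227.6]
holetop [275.1  26.4] scene [275.1 225. ]
holebot [275.3  36.5] scene [275.3 230.2]
cheek TL [220.3  16.3] scene [279.4 215.6]
cheek TR [329.5  16.2] scene [270.3 225.8]
BL [240.3  59.3] scene [280.  240.9]
BR [310.9  59.2] scene [271.4 251.6]
nose if z79 [278.   46.2] scene [272.  225.7]
nose if z75 [277.9  48.7] scene [272.1 227.2]
collar79 [278.5 210.4] scene [242.6 217.7]
```

View pics/w5c.png

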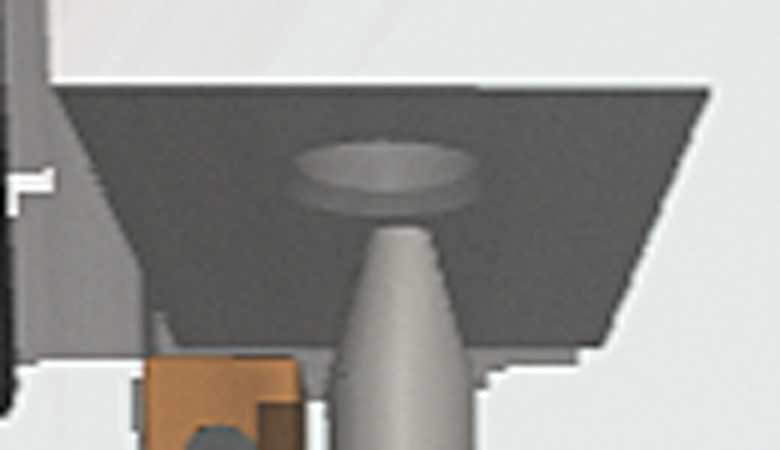

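```bash
python3 - <<'E'
from h import *
import pickle
d=pickle.load(open("d5.pkl","rb"))
C=np.array([.5645,.142]);a=-.052;R=np.array([[np.cos(a),-np.sin(a)],[np.sin(a),np.cos(a)]])
for n,ps,pt in [("nose",(261,222.7),(291,193.3)),("collar",(230.7,215),(327.3,193.6))]:
    P,e=two(d["scene"],ps,d["top"],pt);print(n,np.round(P,4),"gap",round(e,4),"bed",np.round(R.T@(P[:2]-C)*1000,1))
for y,z in [(-67,72.4),(-147,72.4)]:
    P=[*(C+R@np.array([.063,y/1000])),z/1000];print(np.round(proj(d["scene"],P),1),np.round(proj(d["top"],P),1))
# silhouettes of pin in s4 crop
E
python3 - <<'E'
import cv2
a=cv2.imread("pics/s4.png")
cv2.imwrite("pics/s4c.png",cv2.resize(a[80:200,60:240],None,fx=4,fy=4,interpolation=cv2.INTER_CUBIC))
E
```

```text
nose [0.6205 0.0708 0.0737] gap 0.0008 bed [ 59.6 -68.2]
collar [ 0.6203 -0.0108  0.0755] gap 0.0012 bed [  63.6 -149.7]
[260.6 224. ] [290.3 192. ]
[232.1 216.2] [326.1 194. ]
```

View pics/s4c.png

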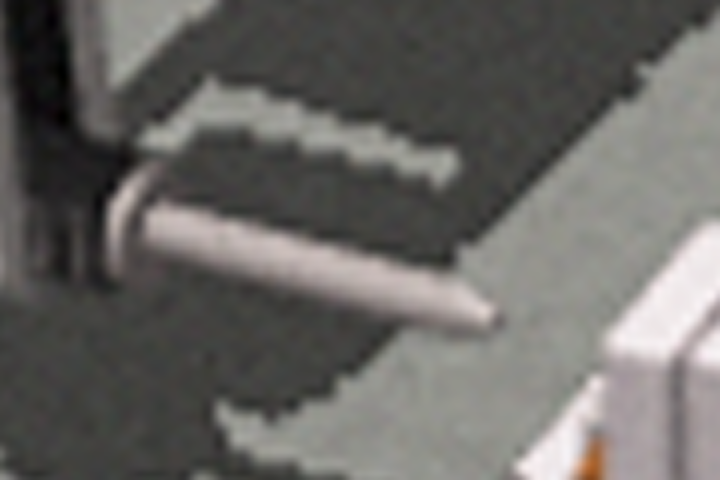

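Heights agree: the scene pixel bias is the same for the hole and the pin. There is no visible tilt. I'll correct by -1.2 mm in x and lower 4 mm.

```bash
python3 -m pendant '[{"rx":0.1,"ry":0,"rz":-0.04,"tx":0,"ty":-0.03,"tz":0.11,"grip":1},{"rx":0,"ry":0,"rz":0,"tx":0,"ty":0,"tz":0,"grip":1},{"rx":0,"ry":0,"rz":0,"tx":0,"ty":0,"tz":0,"grip":1}]' 55
python3 go.py .0652 -.145 .156 1.519 bed
```

```text
time_s: 9.75
ee_pos: [0.6217, -0.0076, 0.1551]
eef_rot: [-3.14, -0.001, 1.518]
force: [-0.6, -0.1, -1.0]
grip_width: 0.0216
t 9.75 pos [ 0.6217 -0.0076  0.1551] rpy [-3.1398e+00 -7.0000e-04  1.5177e+00] F [-0.6 -0.1 -1. ] w 0.0216
bed xy [  64.9 -146.4]
shift tool /0.04: [ 0.036  0.008 -0.022]
turn /4deg: [-0.026 -0.01  -0.019]
```

```bash
python3 -m pendant '[{"rx":0,"ry":0,"rz":0,"tx":0.2,"ty":0,"tz":-0.02,"grip":1},{"rx":0,"ry":0,"rz":0,"tx":0.2,"ty":0,"tz":0,"grip":1},{"rx":0,"ry":0,"rz":0,"tx":0,"ty":0,"tz":0,"grip":1}]'
python3 go.py .0652 -.057 .156 1.519 bed
python3 - <<'E'
from h import *
w=ctrl.camera("wrist")["pixels"]
cv2.imwrite("pics/w6.png",cv2.resize(w[0:100,200:350],None,fx=5,fy=5,interpolation=cv2.INTER_CUBIC))
E
```

```text
time_s: 10.0
ee_pos: [0.6225, 0.0091, 0.1556]
eef_rot: [-3.139, -0.001, 1.516]
force: [-0.9, -0.9, -1.6]
grip_width: 0.0216
t 10.0 pos [0.6225 0.0091 0.1556] rpy [-3.1391e+00 -8.0000e-04  1.5162e+00] F [-0.9 -0.9 -1.6] w 0.0216
bed xy [  64.8 -129.7]
shift tool /0.04: [ 1.817  0.005 -0.007]
turn /4deg: [-0.036 -0.011 -0.041]
```

View pics/w6.png

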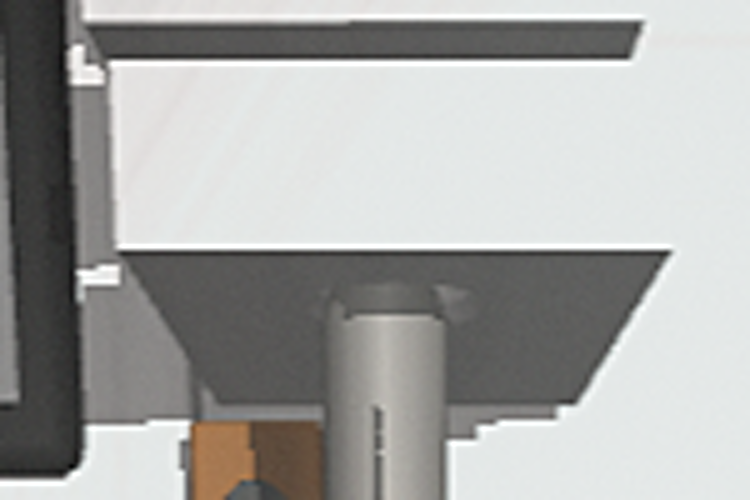

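The nose is in the hole with no contact force. The pin sits about 0.7 mm left of the hole centre, so I'll nudge it right and continue.

```bash
python3 -m pendant '[{"rx":0,"ry":0,"rz":-0.04,"tx":0.1,"ty":0.02,"tz":-0.01,"grip":1},{"rx":0,"ry":0,"rz":0,"tx":0.2,"ty":0,"tz":0,"grip":1},{"rx":0,"ry":0,"rz":0,"tx":0.2,"ty":0,"tz":0,"grip":1}]'
python3 go.py .0655 -.057 .156 1.519 bed
```

```text
time_s: 10.3
ee_pos: [0.6245, 0.0291, 0.1563]
eef_rot: [-3.139, -0.0, 1.518]
force: [-0.1, 0.6, -0.6]
grip_width: 0.0219
t 10.3 pos [0.6245 0.0291 0.1563] rpy [-3.1394e+00 -5.0000e-04  1.5183e+00] F [-0.1  0.6 -0.6] w 0.0219
bed xy [  65.8 -109.6]
shift tool /0.04: [ 1.315 -0.009  0.007]
turn /4deg: [-0.031 -0.007 -0.01 ]
```

```bash
python3 -m pendant '[{"rx":0,"ry":0,"rz":0,"tx":0.2,"ty":-0.01,"tz":0.01,"grip":1},{"rx":0,"ry":0,"rz":0,"tx":0.2,"ty":0,"tz":0,"grip":1}]'
python3 go.py .0655 -.057 .156 1.519 bed
python3 -m pendant '[{"rx":0,"ry":0,"rz":0,"tx":0.2,"ty":0,"tz":0,"grip":1},{"rx":0,"ry":0,"rz":0,"tx":0.2,"ty":0,"tz":0,"grip":1}]'
python3 go.py .0655 -.057 .156 1.519 bed
```

```text
time_s: 10.47
ee_pos: [0.625, 0.0471, 0.1559]
eef_rot: [-3.14, -0.001, 1.518]
force: [0.8, -0.6, -1.1]
grip_width: 0.0217
t 10.47 pos [0.625  0.0471 0.1559] rpy [-3.1395e+00 -5.0000e-04  1.5185e+00] F [ 0.8 -0.6 -1.1] w 0.0217
bed xy [ 65.4 -91.7]
shift tool /0.04: [ 0.866  0.003 -0.002]
turn /4deg: [-0.03  -0.007 -0.008]
time_s: 10.63
ee_pos: [0.6258, 0.0653, 0.1559]
eef_rot: [-3.139, -0.001, 1.519]
force: [1.0, 0.2, -2.1]
grip_width: 0.0215
t 10.63 pos [0.6258 0.0653 0.1559] rpy [-3.1395e+00 -6.0000e-04  1.5190e+00] F [ 1.   0.2 -2.1] w 0.0215
bed xy [ 65.2 -73.4]
shift tool /0.04: [ 0.41   0.007 -0.003]
turn /4deg: [-0.031 -0.009 -0.001]
```

```bash
python3 -m pendant '[{"rx":0,"ry":0,"rz":0,"tx":0.15,"ty":0,"tz":0,"grip":1},{"rx":0,"ry":0,"rz":0,"tx":0.12,"ty":0,"tz":0,"grip":1}]'
python3 -m pendant '[{"rx":0,"ry":0,"rz":0,"tx":0.08,"ty":0,"tz":0,"grip":1}]'
python3 -m pendant '[{"rx":0,"ry":0,"rz":0,"tx":0.08,"ty":0,"tz":0,"grip":1}]'
python3 go.py .0655 -.057 .156 1.519 bed
python3 - <<'E'
from h import *
w=ctrl.camera("wrist")["pixels"];s=ctrl.camera("scene")["pixels"]
cv2.imwrite("pics/w7.png",np.hstack([cv2.resize(w[60:260,180:380],(400,400)),cv2.resize(s[180:280,220:320],(400,400),interpolation=cv2.INTER_CUBIC)]))
E
```

```text
time_s: 10.8
ee_pos: [0.6264, 0.0784, 0.1559]
eef_rot: [-3.139, -0.001, 1.52]
force: [-0.3, 0.5, -2.1]
grip_width: 0.0212
time_s: 10.88
ee_pos: [0.6264, 0.0802, 0.1559]
eef_rot: [-3.139, 0.004, 1.52]
force: [-7.5, -33.7, 4.3]
grip_width: 0.0213
time_s: 10.97
ee_pos: [0.6265, 0.0807, 0.1561]
eef_rot: [-3.137, 0.01, 1.52]
force: [-6.5, -32.7, 6.4]
grip_width: 0.0212
t 10.97 pos [0.6265 0.0807 0.1561] rpy [-3.1374  0.01    1.5199] F [ -6.5 -32.7   6.4] w 0.0212
bed xy [ 65.1 -58. ]
shift tool /0.04: [0.024 0.011 0.001]
turn /4deg: [-0.061  0.143  0.012]
```

View pics/w7.png

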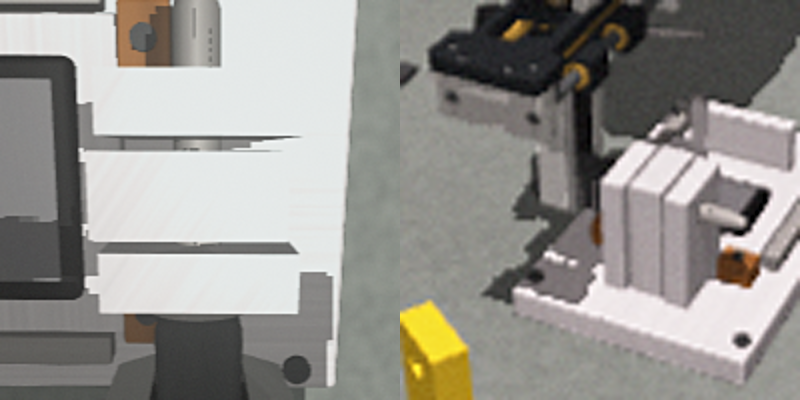

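The collar is against the cheek, with a 33 N reaction at the expected travel, and the nose shows on the far side. I'll release and rise.

```bash
python3 -m pendant '[{"rx":0,"ry":0,"rz":0,"tx":0,"ty":0,"tz":0,"grip":1},{"rx":0,"ry":0,"rz":0,"tx":0,"ty":0,"tz":0,"grip":0.2},{"rx":0,"ry":0,"rz":0,"tx":0,"ty":0,"tz":0,"grip":0.2},{"rx":0,"ry":0,"rz":0,"tx":0,"ty":0,"tz":0,"grip":0.2},{"rx":0,"ry":0,"rz":0,"tx":0,"ty":0,"tz":0,"grip":0.2},{"rx":0,"ry":0,"rz":0,"tx":0,"ty":0,"tz":0,"grip":0},{"rx":0,"ry":0,"rz":0,"tx":0,"ty":0,"tz":0,"grip":0}]'
python3 go.py .0655 -.057 .156 1.519 bed
```

```text
time_s: 11.65
ee_pos: [0.6269, 0.0803, 0.1568]
eef_rot: [-3.138, 0.01, 1.518]
force: [0.1, 0.5, 0.4]
grip_width: 0.0456
t 11.65 pos [0.6269 0.0803 0.1568] rpy [-3.1385  0.0099  1.5182] F [0.1 0.5 0.4] w 0.0456
bed xy [ 65.5 -58.3]
shift tool /0.04: [0.033 0.    0.019]
turn /4deg: [-0.045  0.142 -0.012]
```

```bash
python3 -m pendant '[{"rx":0,"ry":0,"rz":0,"tx":0,"ty":0,"tz":-0.4,"grip":0},{"rx":0,"ry":0,"rz":0,"tx":0,"ty":0,"tz":-0.7,"grip":0},{"rx":0,"ry":0,"rz":0,"tx":0,"ty":0,"tz":-0.9,"grip":0},{"rx":0,"ry":0,"rz":0,"tx":-0.6,"ty":0,"tz":-0.9,"grip":0},{"rx":0,"ry":0,"rz":0,"tx":-0.8,"ty":0,"tz":-0.5,"grip":0},{"rx":0,"ry":0,"rz":0,"tx":-0.8,"ty":0,"tz":0,"grip":0},{"rx":0,"ry":0,"rz":0,"tx":-0.8,"ty":0,"tz":0,"grip":0},{"rx":0,"ry":0,"rz":0,"tx":0,"ty":0,"tz":0,"grip":0}]'
python3 -m pendant '[{"rx":0,"ry":0,"rz":0,"tx":-0.6,"ty":-0.6,"tz":0,"grip":0},{"rx":0,"ry":0,"rz":0,"tx":-0.6,"ty":-0.6,"tz":0,"grip":0},{"rx":0,"ry":0,"rz":0,"tx":0,"ty":0,"tz":0,"grip":0},{"rx":0,"ry":0,"rz":0,"tx":0,"ty":0,"tz":0,"grip":0}]'
python3 - <<'E'
from h import *
C=np.array([.5645,.142]);a=-.052;R=np.array([[np.cos(a),-np.sin(a)],[np.sin(a),np.cos(a)]])
s=ctrl.camera("scene");t=ctrl.camera("top")
cv2.imwrite("pics/f.png",cv2.resize(np.hstack([s["pixels"][180:280,220:320],t["pixels"][160:260,230:330]]),(800,400),interpolation=cv2.INTER_CUBIC))
for n,p in [("origin/collar face",(65,-27,75)),("nose",(65,53,75)),("gripend",(65,-81,75)),("lip top mid near",(-60,0,65)),("lip L near",(-60,35,65)),("lip L far",(-50,35,65)),("tongue far top",(87.5,0,95))]:
    P=[*(C+R@np.array(p[:2])/1000),p[2]/1000];u=np.array(proj(s,P));v=np.array(proj(t,P));print(n,np.round((u-[220,180])*4),np.round((v-[230,160])*4+[400,0]))
E
```

```text
time_s: 12.32
ee_pos: [0.6205, -0.0391, 0.2999]
eef_rot: [-3.138, 0.011, 1.525]
force: [0.3, -0.3, 0.3]
grip_width: 0.0469
time_s: 12.65
ee_pos: [0.5684, -0.0866, 0.3002]
eef_rot: [-3.138, 0.011, 1.523]
force: [0.7, 0.6, -0.2]
grip_width: 0.0469
origin/collar face [221. 191.] [570. 119.]
nose [347. 225.] [425. 111.]
gripend [140. 169.] [667. 125.]
lip top mid near [347. 111.] [508. 343.]
lip L near [398. 123.] [444. 340.]
lip L far [392. 131.] [445. 322.]
tongue far top [245. 194.] [523.  68.]
```

View pics/f.png

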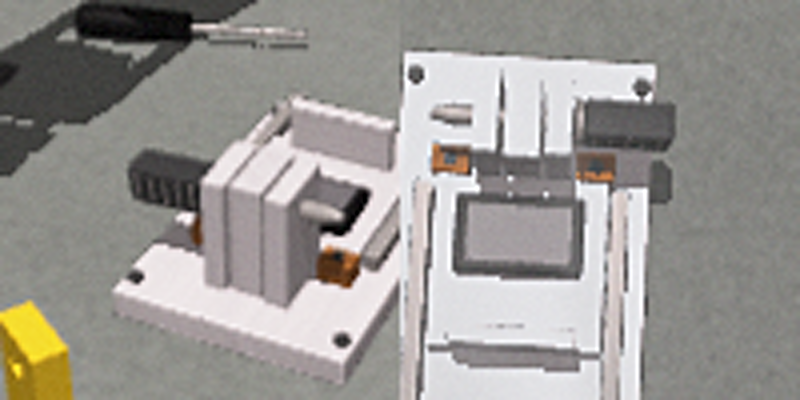

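The pin looks seated in both views. The top pixels read about 2 px (4 mm) short of nominal, though, so I'll check the collar gap directly with a wrist view.

```bash
python3 go.py .0655 -.16 .24 1.519 bed
python3 - <<'E'
from h import *
cv2.imwrite("pics/w8.png",ctrl.camera("wrist")["pixels"])
E
```

```text
t 12.75 pos [ 0.5691 -0.0859  0.3001] rpy [-3.1378  0.0107  1.5242] F [-0.3  0.3 -0.1] w 0.0467
bed xy [  16.4 -227.4]
shift tool /0.04: [1.694 1.242 1.479]
turn /4deg: [-0.054  0.154  0.075]
```

View pics/w8.png

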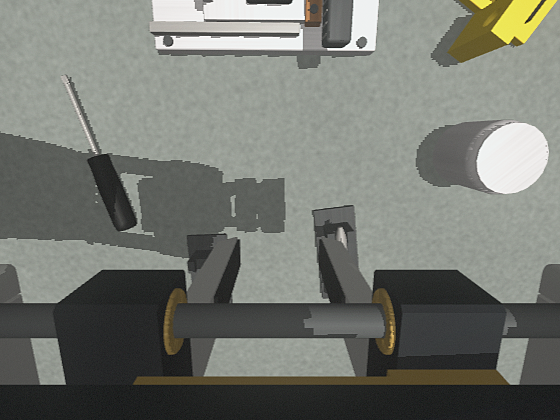

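```bash
python3 -m pendant '[{"rx":0,"ry":0.1,"rz":0.08,"tx":0.8,"ty":0.4,"tz":0.1,"grip":0},{"rx":0,"ry":0,"rz":0,"tx":0.8,"ty":0.4,"tz":0.1,"grip":0},{"rx":0,"ry":0,"rz":0,"tx":0.8,"ty":0.4,"tz":0.1,"grip":0},{"rx":0,"ry":0,"rz":0,"tx":0.3,"ty":0,"tz":0.1,"grip":0},{"rx":0,"ry":0,"rz":0,"tx":0,"ty":0,"tz":0,"grip":0}]'
python3 - <<'E'
from h import *
C=np.array([.5645,.142]);a=-.052;R=np.array([[np.cos(a),-np.sin(a)],[np.sin(a),np.cos(a)]])
w=ctrl.camera("wrist")
cv2.imwrite("pics/w9.png",cv2.resize(w["pixels"][0:260,130:430],None,fx=2.3,fy=2.3,interpolation=cv2.INTER_CUBIC))
for n,p in [("cheekTL",(42,-27,95)),("cheekTR",(88,-27,95)),("collar face top",(65,-27,88)),("collar back top",(65,-31,88)),("nose",(65,53,75)),("gripendtop",(65,-81,88)),("stop face R",(40,-42,36)),("tongue far top",(87.5,0,95))]:
    P=[*(C+R@np.array(p[:2])/1000),p[2]/1000];u=np.array(proj(w,P));print(n,np.round((u-[130,0])*2.3))
E
```

```text
time_s: 13.22
ee_pos: [0.6265, 0.0278, 0.2814]
eef_rot: [-3.138, 0.003, 1.521]
force: [-1.0, 0.4, -0.1]
grip_width: 0.0471
cheekTL [274. 268.]
cheekTR [403. 268.]
collar face top [339. 269.]
collar back top [339. 280.]
nose [339.  36.]
gripendtop [339. 417.]
stop face R [283. 312.]
tongue far top [403. 186.]
```

View pics/w9.png

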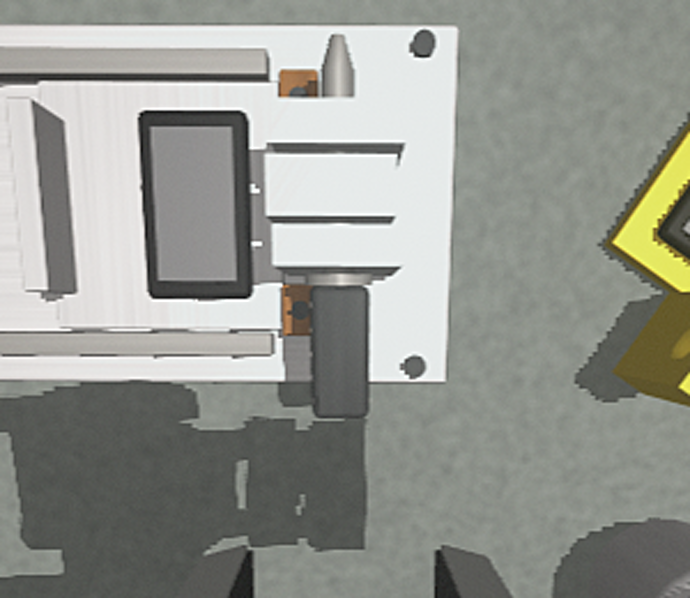

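The collar touches the cheek: nose row 34 against 36 predicted, grip end 417 against 417. I'll measure the pallet's remaining gap from the tongue and cheek edges in this same view.

Run:
```python
from h import *
w=ctrl.camera("wrist");im=w["pixels"]
cv2.imwrite("pics/w10.png",cv2.resize(im[30:140,225:325],None,fx=5.4,fy=5.4,interpolation=cv2.INTER_NEAREST))
C=np.array([.5645,.142]);a=-.052;R=np.array([[np.cos(a),-np.sin(a)],[np.sin(a),np.cos(a)]])
for n,p in [("Lcheek inner L",(42,13,95)),("Lcheek inner R",(88,13,95)),("tongue+ L",(42.5,10,95)),("tongue+ R",(87.5,10,95)),("tongue- L",(42.5,-10,95)),("tongue- R",(87.5,-10,95)),("Rcheek outer L",(42,-27,95)),("R",(88,-27,95)),("lip near L",(-60,35,65)),("lip near R",(-60,-35,65)),("lip far R",(-50,-35,65)),("stopfaceR",(40,-42,36))]:
    P=[*(C+R@np.array(p[:2])/1000),p[2]/1000];u=np.array(proj(w,P));print(n,np.round(u,1),"crop",np.round((u-[225,30])*5.4))
```

```text
Lcheek inner L [247.9  62. ] crop [124. 173.]
Lcheek inner R [306.4  62.1] crop [440. 173.]
tongue+ L [248.6  66.1] crop [128. 195.]
tongue+ R [305.7  66.2] crop [436. 195.]
tongue- L [249.1  93. ] crop [130. 340.]
tongue- R [305.2  93.1] crop [433. 341.]
Rcheek outer L [249.  115.1] crop [129. 460.]
R [305.3 115.2] crop [434. 460.]
lip near L [132.8  42.2] crop [-498.   66.]
lip near R [140.9 126.2] crop [-454.  519.]
lip far R [151.8 126.2] crop [-395.  520.]
stopfaceR [252.9 134.5] crop [151. 564.]
```

View pics/w10.png

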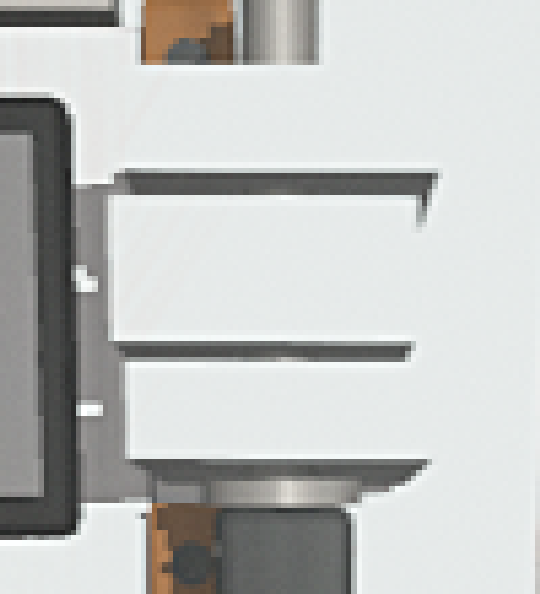

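The tongue edges sit 2.5 mm left of my assumed ±22.5 mm about the hole. That fits a tongue running from the plate edge (pallet x 50 to 95), so my assumption about its shape was probably wrong. The lip corners are independent of that assumption. They appear at (133.5,42.6) and (141.7,126.0) against (132.8,42.2) and (140.9,126.2) predicted for fully home, which puts the pallet at the stops within about 1 mm. Gripper is clear, so I'm handing in.

```bash
python3 -c "
from station import ctrl
print(ctrl.hand_in(), ctrl.get_obs()['time_s'])"
```

```text
the job is handed in; nothing more can be done
the job is handed in; nothing more can be done
```

I pushed the pallet against the stops with closed fingers, took the long pin from its cradle and pushed it through clevis and tongue from the right (-y). I then let go, backed the gripper clear and handed in at about 13 s. The hand-in gave no verdict.

**Last checks that agreed:**
- **Pallet:** the push ended in about 60 N against the stops. The lip corners were within 1 px (about 1 mm) of where they should be with the pallet fully home.
- **Pin:** it met about 33 N at the expected travel. In the last wrist view the collar sits against the cheek, and the nose and grip end are within 1 px of their home positions.
- **Other items:** I never touched the short pin, flask, tin or driver, but I did not measure their final positions.

**Checks that disagreed:**
- **Pin in the top camera:** it read about 2 px (4 mm) short of home, close to the 5 mm limit. I trusted the closer wrist view instead.
- **Tongue edges:** they were about 2.5 mm short of my first assumption, which had the tongue centred on its hole. They fit if the tongue starts at the pallet plate's edge, and the lip measurement supports that. If that is wrong, the pallet is about 2.5 mm from the stops, still inside the 3.5 mm limit.

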